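# Take the opening of a bench vice with a taper gauge

## Robot

A 7-joint arm with a two-finger parallel gripper is mounted at the origin on a cart in front of the work surface, level with it; the furniture and walls round the work are solid. World frame = base frame: x ahead of the robot, y to its left, z up, the work surface at z = 0. Lengths are in m, angles in rad, forces in N, time in s.
With the tool pointing down it reaches from about 0.4 to 0.875 m from the base axis. Payload 19.3 kg.
Tool frame: the origin (TCP) lies between the finger pads; the fingertips stand 17 mm ahead of it and the grasp point (between the pads) lies 2 mm behind it (bot.tips_ahead is the z of the fingertips in the tool frame, in m); z points along the fingers, y is the direction in which the jaws open and shut (so a half turn about z gives the same grasp; the last joint's range is limited). The gripper opens to 85 mm and grips with 20 to 120 N. Pads are 22 mm wide; open, the fingers measure 114 mm over their backs; the gripper's body (76 mm by 85 mm) begins 54 mm behind the grasp point. The pads swing forward as they close: fully open they stand 13 mm farther back than shut.
Start: joints at [1.221, 0.521, -0.036, 1.599, 0.021, 1.021, -0.113], TCP at [0.173, -0.601, 0.248] pointing down, gripper open.
Joint ranges: [-2.91, 2.91], [-0.3, 2.13], [-1.5, 1.42], [0.17, 2.43], [-1.26, 4.41], [0.16, 1.93], [-2.52, 2.52]. Speed limits (rad/s): [1.89, 1.89, 2.39, 2.39, 3.01, 3.01, 3.01].

## Interface

Orientations are given as [roll, pitch, yaw] about the fixed x, y, z axes, in that order (R = Rz(yaw) Ry(pitch) Rx(roll)).
In Python, from workcell import telemetry, cams, job, bot gives the robot as it stands.
- The arm moves only by the tool arm_command, never from a script. Its argument "deltas" is a list of rows, each a list of 7 numbers: the opening, from -1 (shut) to 1 (fully open), so that 0 is half open, then the shift along the tool's x, y, z normalised to -1 to 1, where 1 is 150 mm, then the turn, a rotation vector about the tool's x, y, z normalised to -1 to 1, where 1 is 45 degrees. In form: [[hand, tx, ty, tz, rx, ry, rz], ...]. A call has 1 to 8 rows; each row is the pose to reach, as a shift and turn from the pose commanded when the call began, along the tool's axes at that moment; what a row does not reach only later rows make up. A row lasts 1/8 s, in which the tool goes at most 62.5 mm and 10.7 degrees, less where a joint would pass 70% of its speed; a pose out of reach is approached as far as the arm can. A call with a number of a shift or a turn outside -1 to 1 is refused whole. A call with a gripper value outside its range is refused whole. The fingers move at their own pace and stop on an object; "newtons" is the grip in N (left out, the last holds). Time passes only in rows, so rows that repeat a pose let the fingers close. It gives the time, the measured TCP pose, the force and the opening at its end, in the units of the state.
- telemetry.observe(): the state, without advancing time (a new reading comes with each control period).
- cams.grab_frame(name): name is "side" or "top" or "wrist"; returns the picture (480x640x3 uint8, blue, green, red); there is no depth.
- cams.get_calibration(name): a dict with "fx", "fy", "cx", "cy" (pixels), "k1" (the pictures are not rectified: a ray, as slopes to the right and down, at radius r is drawn at 1 + k1 r^2 times it, then the intrinsics apply), "R" (3x3) and "t" (3): a world point X has camera coordinates R X + t. Camera axes: x right, y down, z forward; pixel columns grow to the right and rows downward; lengths in m; the calibration is good to about 2 mm. A picture is of the moment at which its call begins: read the wrist's pose just before it. get_calibration takes no time and is no camera call; for the wrist camera it gives the pose at the moment of the call.
- job.job_done(): hands the job in, once; it reports no verdict.
The state is a dict: "clock": time; "qpos": joint angles; "qd": joint speeds; "joint_efforts": joint torques, N m; "position": TCP position; "tool_rot": TCP orientation; "force": force on the tool from outside, world axes, zero at the start; "moment": the same for the moment, N m; "grip_width": finger opening in m.
Only numpy, scipy, OpenCV 4.12 (cv2) and the standard library are available. Lean on these libraries where they do the work, as an engineer would, in place of code of your own. Each camera call takes 0.05 s, during which the arm holds its last target.

## Task

The small blue vice still stands open at the width of the last part, and a new spacer has to be made to that width. Pick up the taper gauge, stand its sprung foot squarely on top of the two jaws and slide the steel blade down between them until both jaw faces drag on it snugly, without forcing the sliding jaw back or knocking over or shifting the other things on the bench. Finish while still holding the gauge there, upright, still and snug in the gap, so that the foot shows the reading; do not let go of it.

Things in the scene. Friction and masses are not known exactly. Their poses are not given: they have to be found in the camera images.
- taper_gauge: taper gauge (0.1 kg) standing upright on its foot on the bench. Origin: bottom centre, on the foot's underside when the foot is at rest; z up through the handle. Handle: black ribbed slab, 18 mm thick (x), 44 mm wide (y), from z = 50 to 102 mm. Below it the steel blade, tip at z = 1 mm. Either side of it may face either jaw
- gauge_blade: steel blade of the gauge, same origin and axes as taper_gauge: 20 mm wide (y), a wedge in x, symmetric about its middle: 3 mm thick at the tip (z = 1 mm; its edge bevelled to 1.6 mm), 1 mm thicker for every 4 mm further up, 15.7 mm where it meets the handle at z = 51 mm. It drags when it is as thick as the gap at the height of the jaw lips
- slide_foot (a joint): how far the foot has been pushed up the blade towards the handle, in m: 0 at rest (blade tip 1 mm inside the foot), 0.043 at most. A spring pushes it down with 1.5 N at 0, growing to 2.5 N at 0.04
- foot_underside (a point): centre of the underside of the gauge's foot, an aluminium plate 44 x 44 x 6 mm with a slot through which the blade passes
- blade_tip (a point): centre of the blade's tip
- blade_face_a (a point): middle of the blade's +x tapered face, 24 mm above the tip and 4.5 mm off the blade's middle plane; its x axis points square out of that face (about 7 degrees below level)
- blade_face_b (a point): the same point of the -x tapered face; its x axis points square out of that face
- hobby_vice: small blue bench vice, fixed to the bench, 140 x 113 x 94 mm. Origin on the bench under the face of its fixed jaw; x points from the sliding to the fixed jaw, across the gap; z up. Jaws 74 mm wide (y), middle at y = 8 mm, flat tops 94 mm above the bench. The facing steel jaw plates reach from 74 to 92 mm above the bench and stand 4 mm proud of the jaws
- hobby_vice_jaw: sliding front jaw of the vice. Same axes as the vice; its origin coincides with the vice's when the opening between the jaw plates is 4.5 mm and lies as much further to -x as the vice is open wider. The opening at the start is 7 to 11 mm. The jaw is stiff, but slides back if pushed with more than about 12 N
- fixed_jaw_lip (a point): middle of the upper edge of the fixed jaw's plate, on the face of the gap, 92 mm above the bench
- sliding_jaw_lip (a point): middle of the upper edge of the sliding jaw's plate, on the face of the gap, 92 mm above the bench; the distance between the two lips is the opening
- thinner_1: grey-green thinner bottle with white cap, 45 x 67 x 132 mm, loose; to be left alone. Origin under its centre
- paint_4: red paint jar, 36 mm across, 52 mm high, loose; to be left alone. Origin under its centre
- mixing_cup_1: white mixing cup, 43 mm across, 32 mm high, loose; to be left alone. Origin under its centre
- side_cutters: orange side cutters lying flat, 41 x 132 x 12 mm, loose; to be left alone. Origin under its centre
Things that resemble listed ones, but are neither listed nor needed, are in the scene too. What is shaped like the taper_gauge but purple is not meant. There is more than one size of the hobby_vice; the one meant has the size given above.

How it is judged:
On the way, in this order (a step that is already met when the one before it is completed fails the run):
1. the gauge is picked up, upright and clear of the bench (height (world z) of taper_gauge above 0.04 m and contact force between the fingers and taper_gauge above 1 N and angle between taper_gauge's own z axis and vertical below 0.3 rad), for 0.1 s.
2. the foot stands on the jaws and is being pushed up as the blade goes down into the gap (value of joint slide_foot above 0.005 m and z of foot_underside in the frame of hobby_vice between 0.0915 and 0.0965 m and z of blade_tip in the frame of hobby_vice between 0.05 and 0.0905 m and x of blade_tip in the frame of hobby_vice between -0.013 and 0.002 m), for 0.1 s.
At the end, for the whole second after the job is handed in: gripper still holds the gauge; sliding jaw presses the blade (>1 N), both jaw lips within 0.8 mm of its tapered faces, blade within 26 mm of the jaws' middle; foot rests on the jaws; gauge upright within 5 degrees and still; sliding jaw pushed back less than 2 mm (contact force between the fingers and taper_gauge above 2 N and contact force between gauge_blade and hobby_vice_jaw above 1 N and ((x of fixed_jaw_lip in the frame of blade_face_a below 0.0008 m and x of sliding_jaw_lip in the frame of blade_face_b below 0.0008 m) or (x of fixed_jaw_lip in the frame of blade_face_b below 0.0008 m and x of sliding_jaw_lip in the frame of blade_face_a below 0.0008 m)) and z of blade_tip in the frame of hobby_vice below 0.082 m and y of blade_tip in the frame of hobby_vice between -0.018 and 0.034 m and z of foot_underside in the frame of hobby_vice between 0.0915 and 0.0965 m and value of joint slide_foot above 0.012 m and angle between taper_gauge's own z axis and vertical below 0.09 rad and linear speed of taper_gauge below 0.01 m/s and distance of hobby_vice_jaw from where it was at the start of the episode below 0.002 m); the arm keeps its last pose, push and grip.
It fails at once if the sliding jaw is forced from where it stood by 2 mm or more (distance of hobby_vice_jaw from where it was at the start of the episode above 0.002 m).
It fails at once if a bystander is shifted by 20 mm or more or knocked over (distance of any of thinner_1, paint_4, mixing_cup_1, side_cutters from where it was at the start of the episode above 0.02 m or angle between any of thinner_1, paint_4, mixing_cup_1's own z axis and vertical above 0.5 rad).
It also fails if it takes over 56 s, if anything falls off the work surface, if the arm or the gripper's body presses on something with over 40 N, if the wrist force passes 120 N, or if a joint passes its speed limit or range.

## Working session

There is one attempt and no reset: what is moved stays moved. The work goes in short steps, Python scripts to look and compute and a tool call to move; the robot and the scene stay as the last step left them, time stands still between calls to the robot, and variables do not carry over. Pictures are saved under pics/ and viewed, and the job is handed in when it is done.

Besides the shell and the picture viewer there is one more tool, called after "Emit:" by a JSON object that holds its "method" and its "body", one argument or row to a line. arm_command: Moves the arm, as the interface text tells. Its arguments: {"type":"object","properties":{"deltas":{"type":"array","items":{"type":"array","items":{"type":"number"}}},"newtons":{"type":"number"}},"required":["deltas"]}

```bash
ls; mkdir -p pics; python3 - <<'E'
from workcell import telemetry, cams, job, bot
import cv2
print(telemetry.observe())
for n in ["side","top","wrist"]:
    c=cams.get_calibration(n); print(n,c)
    cv2.imwrite(f"pics/{n}0.png",cams.grab_frame(n))
print(bot.tips_ahead)
E
```

```text
pics
{'clock': 0.0, 'qpos': array([ 1.22080129,  0.52199202, -0.0363106 ,  1.60001474,  0.02115285,
        1.02107062, -0.11282156]), 'qd': array([ 0.00103819,  0.00014353, -0.0010395 , -0.00159235,  0.00086164,
        0.00076216, -0.00140469]), 'joint_efforts': array([ 1.02640694e-03, -9.27103329e+01,  1.98087864e+00, -3.69942105e+01,
        1.80199445e-02,  7.98843219e-03, -1.12868117e-04]), 'position': array([ 0.17248093, -0.60040092,  0.24773718]), 'tool_rot': array([-3.14049174e+00,  4.63002068e-05,  2.79724426e-01]), 'force': array([0.96990094, 0.32394343, 0.79261755]), 'moment': array([0.03426455, 0.04376671, 0.02297595]), 'grip_width': 0.08519654134994362}
side {'fx': 625.218391232547, 'fy': 625.218391232547, 'cx': 308.602909996015, 'cy': 234.6324945502618, 'k1': -0.03715192536549966, 'R': array([[-0.66366289,  0.74799968,  0.00693238],
       [ 0.61490315,  0.55080345, -0.56436662],
       [-0.42596443, -0.37028644, -0.82549516]]), 't': array([ 0.39375708, -0.29632034,  1.50158806])}
top {'fx': 488.2391644540456, 'fy': 488.2391644540456, 'cx': 318.72201867838, 'cy': 246.16358993809482, 'k1': -0.1188901991894744, 'R': array([[ 0.0118338 , -0.99991774,  0.00494781],
       [-0.98830094, -0.01244849, -0.15200755],
       [ 0.15205663, -0.0030911 , -0.98836695]]), 't': array([-0.04465211,  0.58268027,  1.00413391])}
wrist {'fx': 399.239161162926, 'fy': 399.239161162926, 'cx': 312.34753428904435, 'cy': 247.06541229325893, 'k1': 0.030247563138053348, 'R': array([[ 0.27569705, -0.96124401, -0.00104811],
       [-0.91867163, -0.26380734,  0.29402063],
       [-0.28290207, -0.08009775, -0.9557985 ]]), 't': array([-0.62444485, -0.03865009,  0.38109709])}
0.017
```

View pics/side0.png

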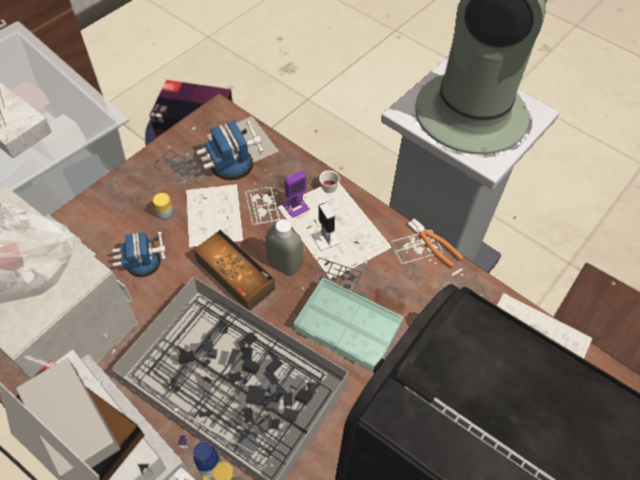

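View pics/top0.png

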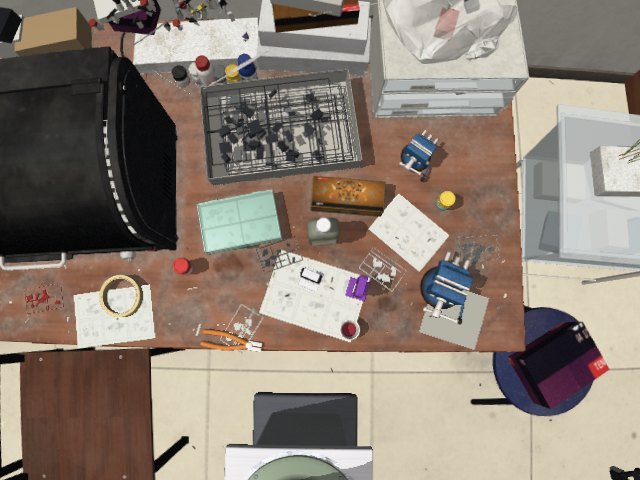

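View pics/wrist0.png

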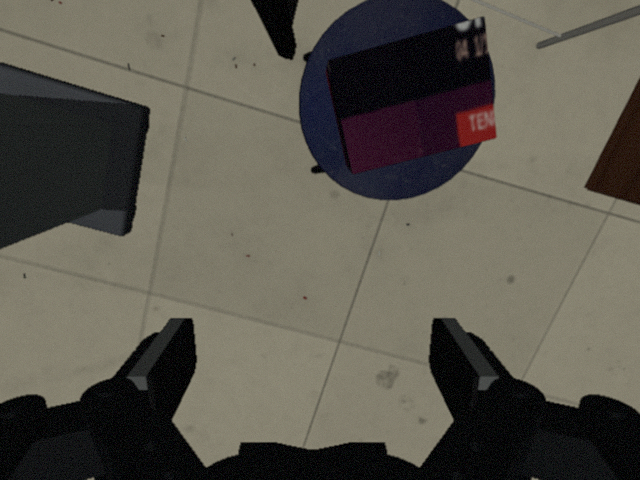

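```bash
cat > h.py <<'E'
import numpy as np, cv2
from scipy.optimize import least_squares
def ray(c,u,v):
    K=np.array([[c['fx'],0,c['cx']],[0,c['fy'],c['cy']],[0,0,1.]])
    p=cv2.undistortPoints(np.array([[[u,v]]],float),K,np.array([c['k1'],0,0,0.]))[0,0]
    R=np.array(c['R']);t=np.array(c['t'])
    d=R.T@np.array([p[0],p[1],1.]); o=-R.T@t
    return o,d/np.linalg.norm(d)
def atz(c,u,v,z):
    o,d=ray(c,u,v); return o+d*(z-o[2])/d[2]
def proj(c,X):
    K=np.array([[c['fx'],0,c['cx']],[0,c['fy'],c['cy']],[0,0,1.]])
    return cv2.projectPoints(np.atleast_2d(np.array(X,float)),cv2.Rodrigues(np.array(c['R']))[0],np.array(c['t'],float),K,np.array([c['k1'],0,0,0.]))[0][:,0]
def tri(*obs):
    A=np.zeros((3,3));b=np.zeros(3)
    for c,u,v in obs:
        o,d=ray(c,u,v);P=np.eye(3)-np.outer(d,d);A+=P;b+=P@o
    X=np.linalg.solve(A,b); return X,[np.linalg.norm((np.eye(3)-np.outer(ray(*q)[1],ray(*q)[1]))@(X-ray(*q)[0])) for q in obs]
def crop(src,dst,x0,y0,x1,y1,s):
    im=cv2.imread(src) if isinstance(src,str) else src
    cv2.imwrite(dst,cv2.resize(im[y0:y1,x0:x1],None,fx=s,fy=s,interpolation=cv2.INTER_CUBIC))
E
python3 - <<'E'
from h import *
a=[("top0",390,125,450,185),("top0",410,240,490,330),("top0",280,250,380,350),("side0",100,220,170,280),("side0",190,110,265,185),("side0",270,160,350,260)]
ims=[]
for n,x0,y0,x1,y1 in a:
    im=cv2.imread(f"pics/{n}.png")[y0:y1,x0:x1]
    ims.append(cv2.resize(im,(266,int(266*im.shape[0]/im.shape[1])),interpolation=cv2.INTER_CUBIC)); 
ims=[cv2.copyMakeBorder(i,0,max(0,300-i.shape[0]),0,0,0,value=0)[:300] for i in ims]
cv2.imwrite("pics/c1.png",np.vstack([np.hstack(ims[:3]),np.hstack(ims[3:])]))
E
```

```text
(no output)
```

View pics/c1.png

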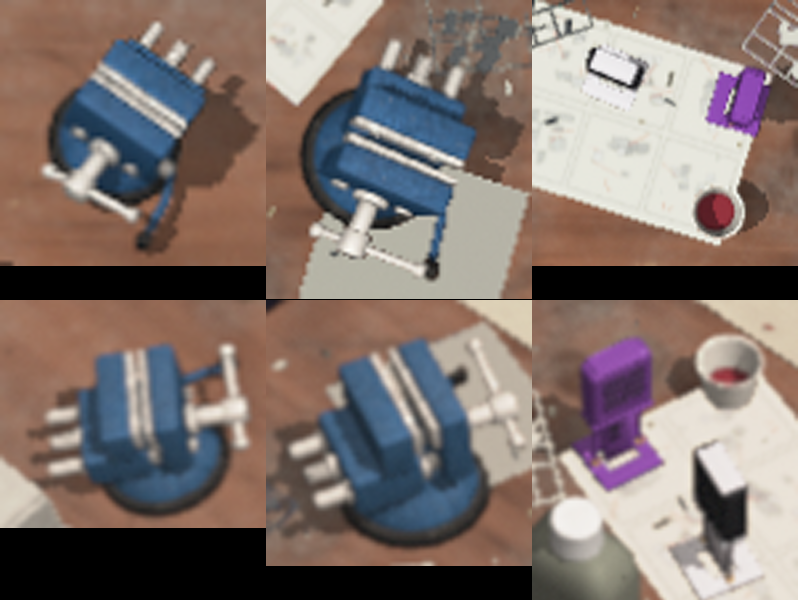

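```bash
python3 - <<'E'
from h import *
from workcell import cams
ct=cams.get_calibration("top");cs=cams.get_calibration("side")
T=lambda x,y,o,s:(o[0]+x*s,o[1]+y*s)
# small vice
for name,o,s,pts,z in [("small",(390,125),60/266,[(95,75),(180,135)],.06),("large",(410,240),80/266,[(355-266,120),(468-266,165),(345-266,165),(452-266,200)],.094)]:
    for p in pts: print(name,atz(ct,*T(*p,o,s),z))
# gauge handle top in crop3 (scale 100/266)
s=100/266
for p in [(590-532,48),(640-532,62),(637-532,85),(588-532,68)]: print("g",atz(ct,*T(*p,(280,250),s),.102))
for p in [(697-532,448-300),(722-532,440-300),(746-532,482-300),(722-532,492-300)]: print("gs",atz(cs,*T(*p,(270,160),s),.102))
for p in [(670-532,548-300),(712-532,600-300),(760-532,575-300)]: print("gfoot",atz(cs,*T(*p,(270,160),s),.006))
for n in (ct,cs): print(-n['R'].T@n['t'])
for sx,o,sc in [(1,(410,240),80/266)]:
    pass
# large vice side crop: scale 75/266, origin (190,110), offset (266,300)
s2=75/266
for p in [(342,375),(372,355),(395,455),(425,440),(398,350),(425,340),(440,430),(468,410)]:
    print("Ls",p,atz(cs,*T(p[0]-266,p[1]-300,(190,110),s2),.094))
E
```

```text
small [ 0.81679824 -0.23986839  0.06      ]
small [ 0.78630194 -0.28178544  0.06      ]
large [ 0.51673311 -0.27942674  0.094     ]
large [ 0.48949822 -0.34966038  0.094     ]
large [ 0.48902213 -0.27263569  0.094     ]
large [ 0.46795857 -0.33898652  0.094     ]
g [ 0.52930619 -0.00378173  0.102     ]
g [ 0.51913102 -0.04179069  0.102     ]
g [ 0.50167243 -0.03972331  0.102     ]
g [ 0.51408354 -0.00252276  0.102     ]
gs [ 0.52096384 -0.00514655  0.102     ]
gs [0.50344764 0.00367734 0.102     ]
gs [0.52048895 0.0401272  0.102     ]
gs [0.53849225 0.03295784 0.102     ]
gfoot [ 0.55048128 -0.00219755  0.006     ]
gfoot [0.56436426 0.05117998 0.006     ]
gfoot [0.52356507 0.06401405 0.006     ]
[ 0.42370664 -0.03429108  1.0812455 ]
[1.08315337 0.42470179 1.06959069]
Ls (342, 375) [ 0.51802719 -0.34476018  0.094     ]
Ls (372, 355) [ 0.49448962 -0.3433189   0.094     ]
Ls (395, 455) [ 0.54144007 -0.27491205  0.094     ]
Ls (425, 440) [ 0.52148582 -0.270217    0.094     ]
Ls (398, 350) [ 0.48106462 -0.33459033  0.094     ]
Ls (425, 340) [ 0.46422442 -0.32839071  0.094     ]
Ls (440, 430) [ 0.51003536 -0.26925945  0.094     ]
Ls (468, 410) [ 0.48768613 -0.26821317  0.094     ]
```

```bash
python3 - <<'E'
from h import *
from workcell import cams
cs=cams.get_calibration("side")
s=80/266
for p in [(697,448),(722,440),(746,482),(722,492)]: print("gs",atz(cs,270+(p[0]-532)*s,160+(p[1]-300)*s,.102))
for p in [(670,548),(712,600),(760,575)]: print("gfoot",atz(cs,270+(p[0]-532)*s,160+(p[1]-300)*s,.006))
crop("pics/side0.png","pics/c2.png",300,190,350,260,8)
crop("pics/side0.png","pics/c3.png",190,110,265,185,8)
crop("pics/top0.png","pics/c4.png",290,255,340,295,12)
crop("pics/top0.png","pics/c5.png",415,250,485,325,8)
E
```

```text
gs [ 0.51668145 -0.04036194  0.102     ]
gs [ 0.50249282 -0.03332121  0.102     ]
gs [ 0.51634805 -0.00320404  0.102     ]
gs [ 0.53099258 -0.00887847  0.102     ]
gfoot [ 0.53025402 -0.04800839  0.006     ]
gfoot [ 0.54196043 -0.00352904  0.006     ]
gfoot [0.50841475 0.00650384 0.006     ]
```

View pics/c2.png

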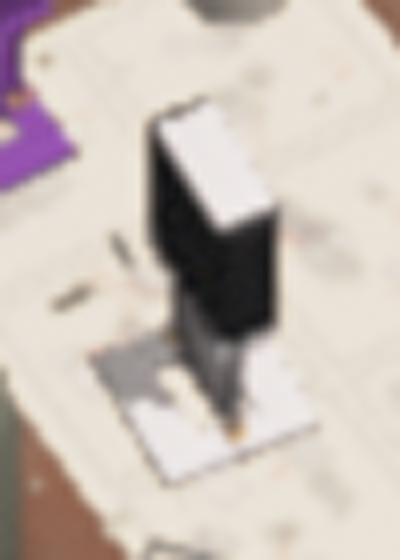

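View pics/c3.png

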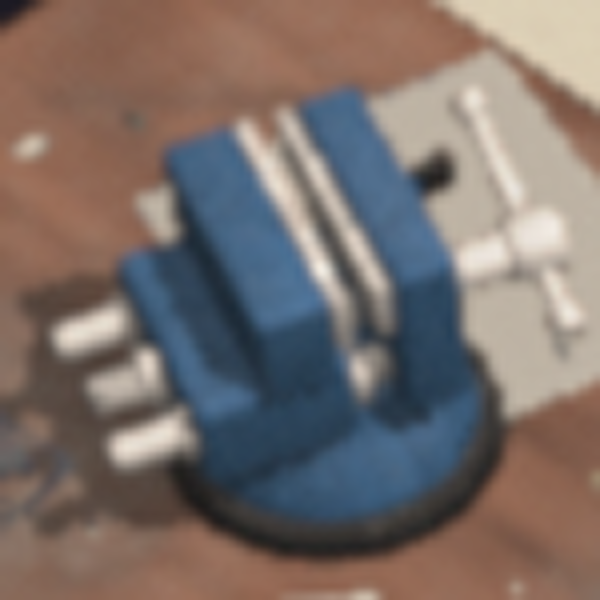

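View pics/c4.png

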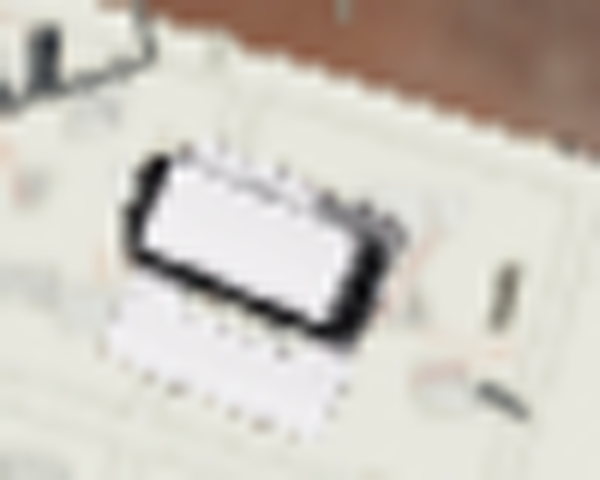

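View pics/c5.png

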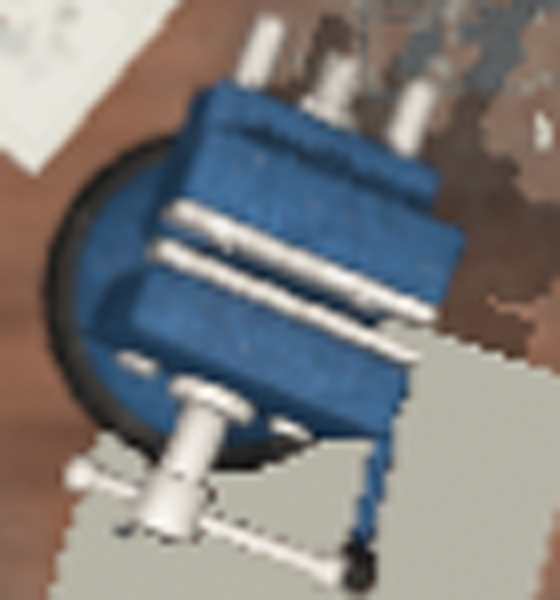

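```bash
python3 - <<'E'
from h import *
from workcell import cams
ct=cams.get_calibration("top");cs=cams.get_calibration("side")
def rep(n,c,o,s,pts,z):
    P=np.array([atz(c,o[0]+x/s,o[1]+y/s,z)[:2] for x,y in pts]); print(n,P.round(4).tolist(),"mean",P.mean(0).round(4))
    for i in range(len(P)):
        d=P[(i+1)%len(P)]-P[i]; print("   len %.4f ang %.1f"%(np.hypot(*d),np.degrees(np.arctan2(d[1],d[0]))%180))
rep("handle top",ct,(290,255),12,[(160,155),(378,240),(345,335),(132,245)],.102)
rep("handle side",cs,(300,190),8,[(155,120),(205,98),(277,208),(225,228)],.102)
rep("foot side",cs,(300,190),8,[(93,355),(165,485),(318,425)],.006)
rep("fixed jaw top lines (plate back/front)",ct,(415,250),8,[(170,203),(432,312),(440,320),(165,215)],.092)
rep("sliding plate",ct,(415,250),8,[(155,238),(418,352),(415,360),(150,250)],.092)
rep("side plates",cs,(190,110),8,[(240,120),(345,335),(383,325),(285,108)],.092)
rep("side jawtops corners: fixed",cs,(190,110),8,[(168,152),(235,125),(325,305),(258,332)],.094)
rep("sliding",cs,(190,110),8,[(300,105),(360,88),(455,262),(395,300)],.094)
for n,c in (("purple top",ct),):
    print(n,atz(c,357,287,.1))
print("bottle cap",atz(ct,323,224,.132),atz(cs,283.5,227,.132)); print("cup",atz(cs,329,175,.032),"jar red cand",atz(ct,181,266,.05))
E
```

```text
handle top [[0.5296, -0.0069], [0.5157, -0.0436], [0.4997, -0.0383], [0.5144, -0.0024]] mean [ 0.5149 -0.0228]
   len 0.0393 ang 69.3
   len 0.0169 ang 161.5
   len 0.0388 ang 67.8
   len 0.0159 ang 163.7
handle side [[0.5179, -0.0399], [0.5047, -0.0353], [0.5183, -0.0009], [0.5311, -0.0063]] mean [ 0.518  -0.0206]
   len 0.0140 ang 160.5
   len 0.0370 ang 68.5
   len 0.0139 ang 157.0
   len 0.0361 ang 68.6
foot side [[0.5297, -0.0482], [0.5474, -0.0082], [0.5076, 0.009]] mean [ 0.5282 -0.0158]
   len 0.0437 ang 66.1
   len 0.0434 ang 156.7
   len 0.0613 ang 111.1
fixed jaw top lines (plate back/front) [[0.5184, -0.2789], [0.4909, -0.3467], [0.4889, -0.3487], [0.5153, -0.2775]] mean [ 0.5034 -0.3129]
   len 0.0731 ang 67.9
   len 0.0029 ang 45.1
   len 0.0759 ang 69.6
   len 0.0034 ang 156.2
sliding plate [[0.5094, -0.2748], [0.4806, -0.3427], [0.4786, -0.3418], [0.5063, -0.2734]] mean [ 0.4937 -0.3082]
   len 0.0737 ang 67.1
   len 0.0022 ang 157.7
   len 0.0738 ang 68.0
   len 0.0034 ang 156.2
side plates [[0.4921, -0.3458], [0.5274, -0.2695], [0.5184, -0.2646], [0.4809, -0.34]] mean [ 0.5047 -0.305 ]
   len 0.0841 ang 65.1
   len 0.0103 ang 151.6
   len 0.0842 ang 63.6
   len 0.0126 ang 152.6
side jawtops corners: fixed [[0.5143, -0.35], [0.4955, -0.3439], [0.5247, -0.2795], [0.5429, -0.2857]] mean [ 0.5193 -0.3148]
   len 0.0198 ang 161.9
   len 0.0708 ang 65.6
   len 0.0192 ang 161.1
   len 0.0704 ang 66.0
sliding [[0.4786, -0.3362], [0.4634, -0.3287], [0.4913, -0.2649], [0.5113, -0.2671]] mean [ 0.4862 -0.2992]
   len 0.0170 ang 153.8
   len 0.0697 ang 66.4
   len 0.0201 ang 173.6
   len 0.0765 ang 64.7
purple top [ 0.49253558 -0.11533388  0.1       ]
bottle cap [ 0.61428244 -0.04521038  0.132     ] [ 0.61735605 -0.04135004  0.132     ]
cup [ 0.40216679 -0.11120145  0.032     ] jar red cand [0.53566439 0.25691742 0.05      ]
```

```bash
cat >> h.py <<'E'
from scipy.spatial.transform import Rotation as Ro
def go(pos,yaw):
    from workcell import telemetry
    s=telemetry.observe(); R=Ro.from_euler('xyz',s['tool_rot']); G=Ro.from_euler('xyz',[np.pi,0,yaw])
    d=R.inv().apply(np.array(pos)-s['position']); r=(R.inv()*G).as_rotvec()
    n=max(np.linalg.norm(d)/.0625,np.degrees(np.linalg.norm(r))/10.7)
    print("pos",s['position'].round(4),"rot",s['tool_rot'].round(4),"t",round(s['clock'],2))
    print("delta",(d/.15).round(3),"rot",(r/np.radians(45)).round(3),"rows>=",round(n,1))
E
python3 - <<'E'
from h import *
go([.49,-.305,.25],1.187)
E
```

```text
pos [ 0.1725 -0.6005  0.2478] rot [-3.1407  0.      0.2798] t 0.15
delta [ 2.578 -1.309 -0.013] rot [-1.000e-03 -0.000e+00 -1.155e+00] rows>= 6.9
```

Emit:
{"method": "arm_command", "body": {
  "deltas": [
    [1,1,-0.5,0,0,0,-0.45],
    [1,1,-0.5,0,0,0,-0.45],
    [1,1,-0.5,0,0,0,-0.45],
    [1,1,-0.5,0,0,0,-0.45]
  ]
}}

```text
clock: 0.65
position: [0.2987, -0.4849, 0.2484]
tool_rot: [-3.141, -0.001, 0.638]
force: [-0.5, -1.6, -0.4]
grip_width: 0.0855
```

```bash
python3 -c "
from h import *
go([.49,-.305,.25],1.187)"
```

```text
pos [ 0.2987 -0.4849  0.2484] rot [-3.1414e+00 -1.2000e-03  6.3800e-01] t 0.65
delta [ 1.739 -0.204 -0.009] rot [ 0.    -0.002 -0.699] rows>= 4.2
```

Emit:
{"method": "arm_command", "body": {
  "deltas": [
    [1,0.95,-0.12,0,0,0,-0.4],
    [1,0.95,-0.12,0,0,0,-0.4],
    [1,0.95,-0.12,0,0,0,-0.4],
    [1,0.95,-0.12,0,0,0,-0.4]
  ]
}}

```text
clock: 1.15
position: [0.4004, -0.3883, 0.2481]
tool_rot: [-3.141, 0.0, 0.947]
force: [-0.4, -0.4, -0.0]
grip_width: 0.0855
```

```bash
python3 -c "
from h import *
go([.49,-.305,.25],1.187)"
```

```text
pos [ 0.4004 -0.3883  0.2481] rot [-3.1412e+00  1.0000e-04  9.4750e-01] t 1.15
delta [ 0.8    0.161 -0.013] rot [-0.     0.    -0.305] rows>= 2.0
```

Emit:
{"method": "arm_command", "body": {
  "deltas": [
    [1,0.8,0.16,0,0,0,-0.305],
    [1,0.8,0.16,0,0,0,-0.305],
    [1,0.8,0.16,0,0,0,-0.305],
    [1,0.8,0.16,0,0,0,-0.305]
  ]
}}

```text
clock: 1.65
position: [0.4885, -0.3069, 0.248]
tool_rot: [-3.141, 0.001, 1.184]
force: [0.4, -0.5, -0.5]
grip_width: 0.0855
```

```bash
python3 -c "
from h import *
from workcell import cams,telemetry
import pickle
go([.517,-.021,.25],1.187)
c=cams.get_calibration('wrist'); im=cams.grab_frame('wrist'); cv2.imwrite('pics/w1.png',im); pickle.dump(c,open('w1.pkl','wb'))
print(c['R'],c['t'])
print(proj(c,[[.49,-.305,.094]]))"
```

```text
pos [ 0.4885 -0.3069  0.248 ] rot [-3.1408e+00  1.0000e-03  1.1839e+00] t 1.65
delta [ 1.837 -0.543 -0.015] rot [-0.001  0.001 -0.004] rows>= 4.6
[[ 9.25920917e-01 -3.77717291e-01 -3.21576115e-04]
 [-3.60809838e-01 -8.84725896e-01  2.95087022e-01]
 [-1.11743977e-01 -2.73111218e-01 -9.55470327e-01]] [-0.56794218 -0.13416111  0.35133093]
[[313.63126613 228.65030417]]
```

View pics/w1.png

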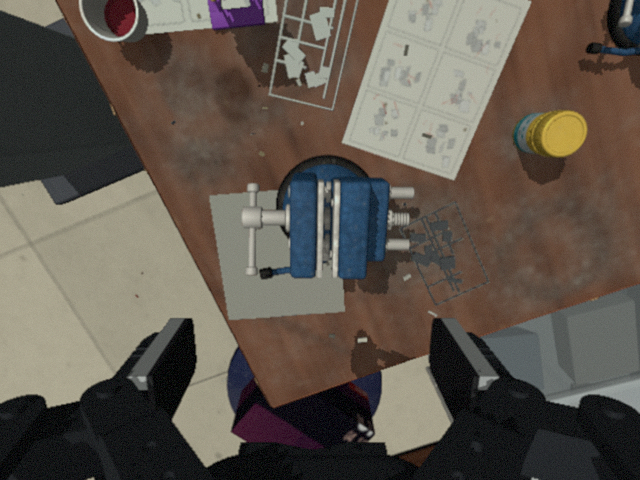

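```bash
python3 -c "
from h import *
crop('pics/w1.png','pics/c6.png',280,165,400,285,5)"
```

```text
(no output)
```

View pics/c6.png

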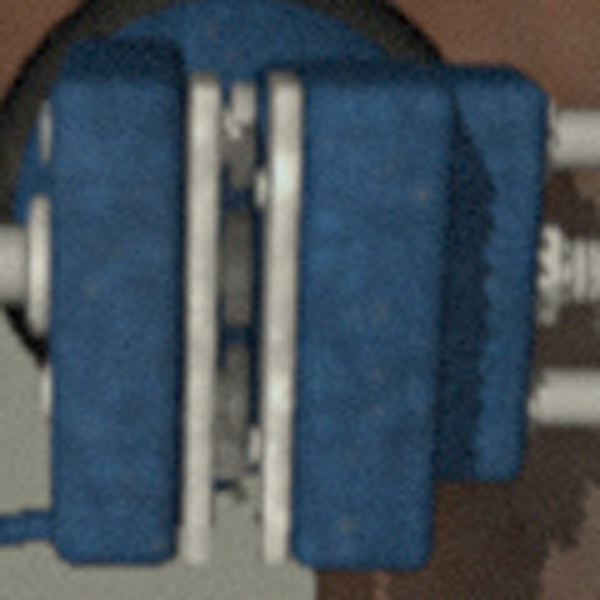

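```bash
python3 -c "
from h import *
import pickle
c=pickle.load(open('w1.pkl','rb'))
f=lambda x,y,z=.092: atz(c,280+x/5,165+y/5,z)[:2]
P={k:f(*v) for k,v in dict(st=(219,75),sb=(211,560),ft=(270,75),fb=(263,560),so=(189,75),sob=(180,560),fo=(301,75),fob=(292,560)).items()}
for a,b in (('st','sb'),('ft','fb'),('so','sob'),('fo','fob')):
    d=P[a]-P[b]; print(a,P[a].round(4),P[b].round(4),np.hypot(*d).round(4),np.degrees(np.arctan2(d[1],d[0])).round(2))
ax=np.array([np.cos(np.radians(-22.5)),np.sin(np.radians(-22.5))])
print((P['ft']-P['st'])@ax,(P['fb']-P['sb'])@ax)
m=(P['st']+P['sb']+P['ft']+P['fb'])/4; print('mid',m)
"
```

```text
st [ 0.5098 -0.2754] [ 0.4816 -0.343 ] 0.0733 67.35
ft [ 0.5164 -0.2781] [ 0.4889 -0.346 ] 0.0733 67.9
so [ 0.5059 -0.2738] [ 0.4772 -0.3413] 0.0733 66.97
fo [ 0.5205 -0.2798] [ 0.4929 -0.3477] 0.0733 67.93
0.007189156264228746 0.00789829823800386
mid [ 0.49915917 -0.31065608]
```

Emit:
{"method": "arm_command", "body": {
  "deltas": [
    [0,0.92,-0.27,-0.1,0,0,0],
    [0,0.92,-0.27,-0.1,0,0,0],
    [0,0.92,-0.27,-0.1,0,0,0],
    [0,0.92,-0.27,-0.1,0,0,0]
  ]
}}

```text
clock: 2.2
position: [0.5037, -0.1624, 0.2636]
tool_rot: [3.141, 0.0, 1.186]
force: [0.6, -1.0, -0.6]
grip_width: 0.0429
```

Emit:
{"method": "arm_command", "body": {
  "deltas": [
    [0,0.92,-0.27,0,0,0,0],
    [0,0.92,-0.27,0,0,0,0],
    [0,0.92,-0.27,0,0,0,0],
    [0,0.92,-0.27,0,0,0,0],
    [0,0.92,-0.27,0,0,0,0]
  ]
}}

```text
clock: 2.82
position: [0.5181, -0.0212, 0.263]
tool_rot: [-3.141, 0.001, 1.184]
force: [-0.3, 0.1, 0.0]
grip_width: 0.043
```

```bash
python3 -c "
from h import *
from workcell import cams,telemetry
import pickle
go([.517,-.021,.25],1.187)
c=cams.get_calibration('wrist'); im=cams.grab_frame('wrist'); cv2.imwrite('pics/w2.png',im); pickle.dump(c,open('w2.pkl','wb'))
print(proj(c,[[.517,-.021,.102]]))"
```

```text
pos [ 0.5181 -0.0212  0.263 ] rot [-3.1414e+00  9.0000e-04  1.1838e+00] t 2.83
delta [-0.001 -0.007  0.087] rot [-0.     0.001 -0.004] rows>= 0.2
[[311.15564802 229.46444137]]
```

View pics/w2.png

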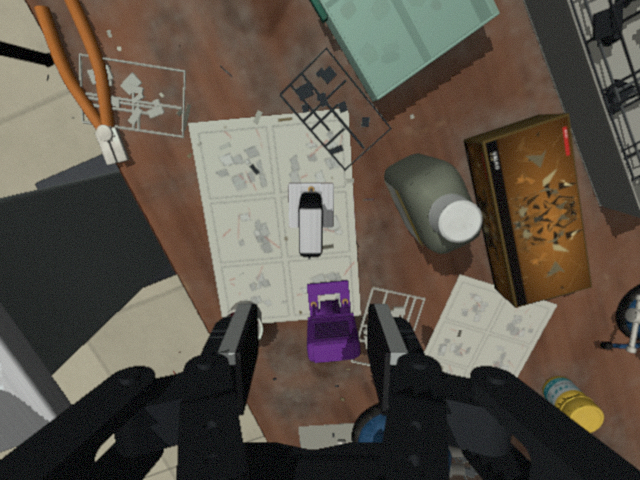

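```bash
python3 -c "
from h import *
crop('pics/w2.png','pics/c7.png',270,170,350,270,6)"
```

```text
(no output)
```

View pics/c7.png

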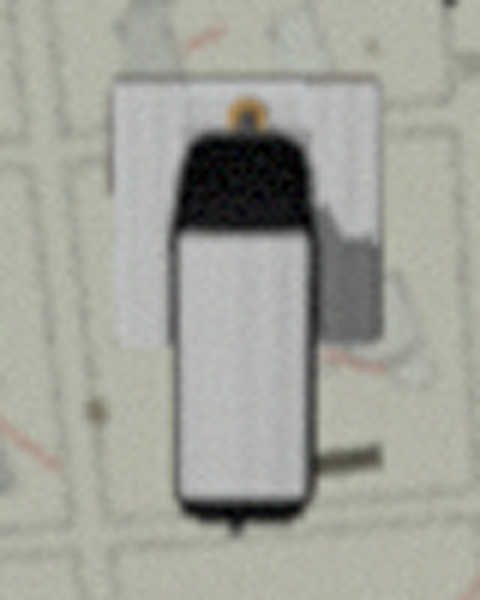

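Emit:
{"method": "arm_command", "body": {
  "deltas": [
    [0,-0.005,-0.005,0.4,0,0,0],
    [0,-0.005,-0.005,0.8,0,0,0],
    [0,-0.005,-0.005,0.9,0,0,0],
    [0,-0.005,-0.005,0.9,0,0,0]
  ]
}}

```text
clock: 3.38
position: [0.5173, -0.0197, 0.1287]
tool_rot: [-3.141, 0.0, 1.186]
force: [0.4, 0.3, 1.2]
grip_width: 0.0429
```

```bash
python3 -c "
from h import *
from workcell import cams,telemetry
import pickle
go([.517,-.021,.080],1.187)
c=cams.get_calibration('wrist'); im=cams.grab_frame('wrist'); cv2.imwrite('pics/w3.png',im)"
```

```text
pos [ 0.5173 -0.0197  0.1287] rot [-3.1411e+00  3.0000e-04  1.1860e+00] t 3.38
delta [-0.008  0.001  0.325] rot [-0.001  0.    -0.001] rows>= 0.8
```

View pics/w3.png

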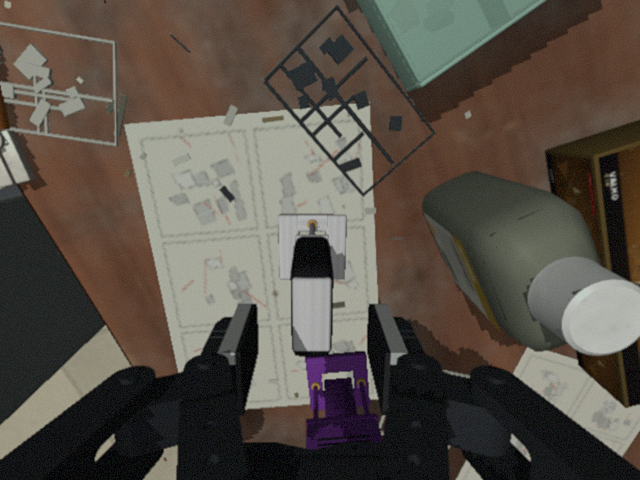

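Emit:
{"method": "arm_command", "body": {
  "deltas": [
    [0,-0.008,0,0.32,0,0,0],
    [0,-0.008,0,0.32,0,0,0],
    [0,-0.008,0,0.32,0,0,0]
  ],
  "newtons": 40
}}

```text
clock: 3.8
position: [0.5177, -0.0202, 0.0825]
tool_rot: [3.14, -0.001, 1.187]
force: [0.2, 1.1, 1.0]
grip_width: 0.0427
```

Emit:
{"method": "arm_command", "body": {
  "deltas": [
    [-1,0,0,0,0,0,0],
    [-1,0,0,0,0,0,0],
    [-1,0,0,0,0,0,0],
    [-1,0,0,0,0,0,0],
    [-1,0,0,0,0,0,0]
  ]
}}

```text
clock: 4.42
position: [0.5172, -0.0202, 0.0809]
tool_rot: [3.14, -0.0, 1.187]
force: [0.6, -0.8, 8.5]
grip_width: 0.0178
```

Emit:
{"method": "arm_command", "body": {
  "deltas": [
    [-1,0,0,-0.2,0,0,0],
    [-1,0,0,-0.5,0,0,0],
    [-1,0,0,-0.8,0,0,0],
    [-1,0,0,-1,0,0,0],
    [-1,0,0,-1,0,0,0]
  ]
}}

```text
clock: 5.05
position: [0.5173, -0.0203, 0.2322]
tool_rot: [3.139, -0.001, 1.187]
force: [0.8, 0.5, -1.6]
grip_width: 0.0179
```

```bash
python3 -c "
from h import *
from workcell import cams,telemetry
import pickle
go([.4992,-.3107,.24],1.187)
c=cams.get_calibration('wrist'); im=cams.grab_frame('wrist'); cv2.imwrite('pics/w4.png',im)
cv2.imwrite('pics/s4.png',cams.grab_frame('side'))"
```

```text
pos [ 0.5173 -0.0203  0.2322] rot [ 3.1385e+00 -9.0000e-04  1.1866e+00] t 5.05
delta [-1.84   0.614 -0.052] rot [ 0.004 -0.001 -0.001] rows>= 4.7
```

View pics/w4.png

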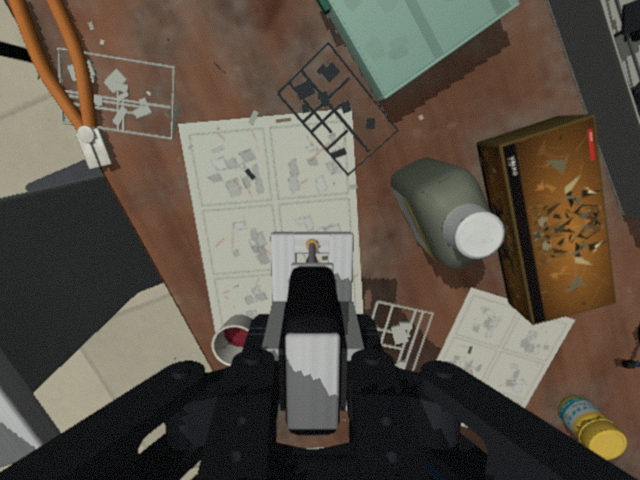

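View pics/s4.png

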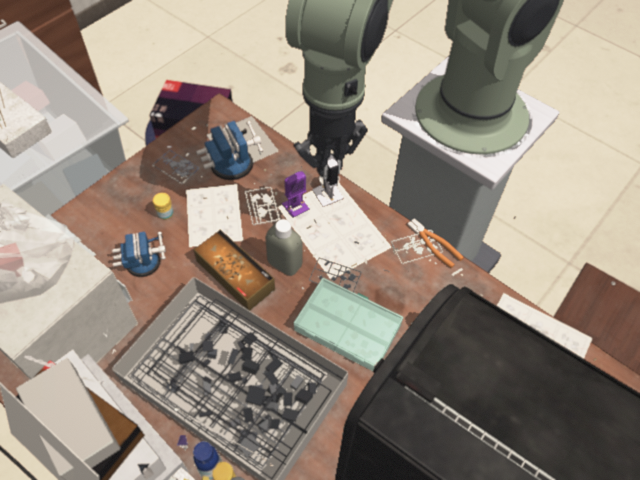

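Emit:
{"method": "arm_command", "body": {
  "deltas": [
    [-1,-0.3,0.1,0,0,0,0],
    [-1,-0.65,0.22,0,0,0,0],
    [-1,-0.92,0.31,0,0,0,0],
    [-1,-0.92,0.31,0,0,0,0]
  ]
}}

```text
clock: 5.65
position: [0.5068, -0.1687, 0.2287]
tool_rot: [-3.139, 0.001, 1.182]
force: [-0.4, 1.5, -1.5]
grip_width: 0.0177
```

```bash
python3 -c "
from h import *
go([.4992,-.3107,.21],1.178)"
```

```text
pos [ 0.5068 -0.1687  0.2287] rot [-3.1392e+00  1.1000e-03  1.1821e+00] t 5.65
delta [-0.895  0.312  0.125] rot [-0.003  0.001  0.005] rows>= 2.3
```

Emit:
{"method": "arm_command", "body": {
  "deltas": [
    [-1,-0.3,0.1,0,0,0,0],
    [-1,-0.6,0.21,0.05,0,0,0],
    [-1,-0.89,0.31,0.1,0,0,0.005],
    [-1,-0.89,0.31,0.12,0,0,0.005],
    [-1,-0.89,0.31,0.12,0,0,0.005]
  ]
}}

```text
clock: 6.28
position: [0.5012, -0.3054, 0.2112]
tool_rot: [-3.14, -0.001, 1.184]
force: [0.4, 0.0, -0.3]
grip_width: 0.0178
```

```bash
python3 -c "
from h import *
from workcell import cams
import pickle
go([.4992,-.3107,.185],1.178)
c=cams.get_calibration('wrist'); im=cams.grab_frame('wrist'); cv2.imwrite('pics/w5.png',im);pickle.dump(c,open('w5.pkl','wb'))
go([.4992,-.3107,.185],1.178)
s=cams.grab_frame('side'); cv2.imwrite('pics/s5.png',s)
crop(s,'pics/c8.png',190,90,270,190,6)
crop(im,'pics/c9.png',240,200,380,320,5)
"
```

```text
pos [ 0.5012 -0.3054  0.2112] rot [-3.1396e+00 -1.0000e-03  1.1840e+00] t 6.28
delta [-0.038  0.002  0.175] rot [-0.002 -0.001  0.008] rows>= 0.4
pos [ 0.5015 -0.3052  0.2117] rot [-3.1404e+00 -9.0000e-04  1.1847e+00] t 6.33
delta [-0.04   0.     0.178] rot [-0.002 -0.001  0.009] rows>= 0.4
```

View pics/w5.png

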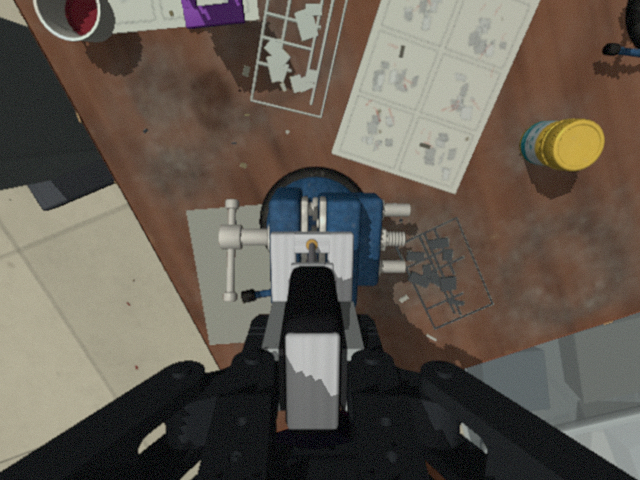

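View pics/c8.png

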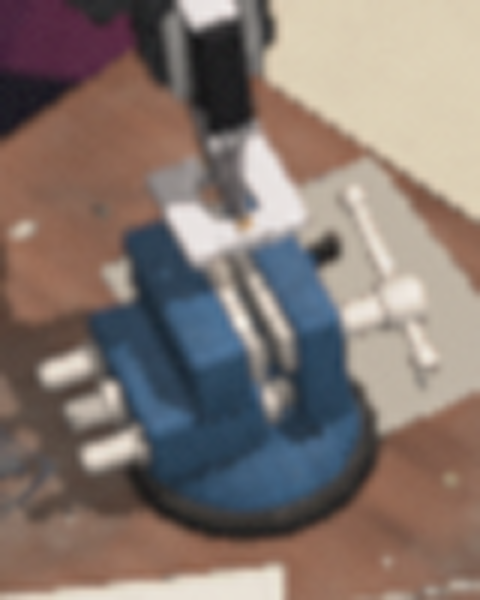

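View pics/c9.png

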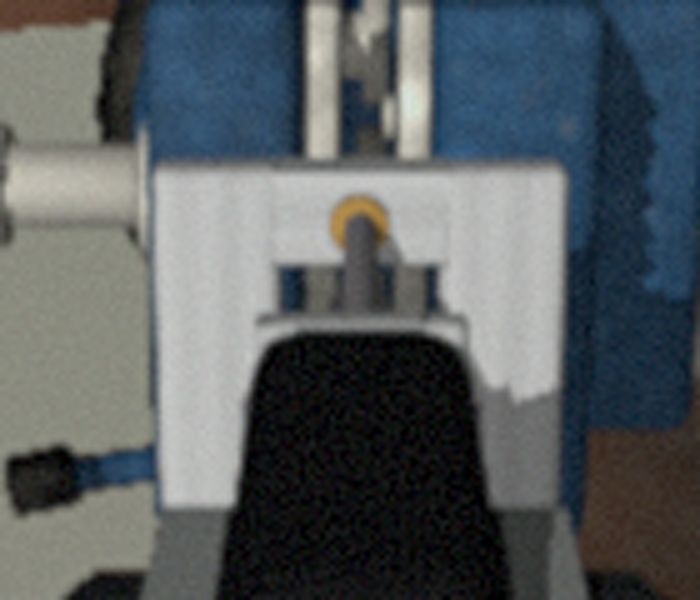

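Emit:
{"method": "arm_command", "body": {
  "deltas": [
    [-1,-0.02,0.005,0.08,0,0,0.006],
    [-1,-0.038,0.006,0.17,0,0,0.008],
    [-1,-0.038,0.006,0.18,0,0,0.008],
    [-1,-0.038,0.006,0.18,0,0,0.008]
  ]
}}

```text
clock: 6.88
position: [0.4999, -0.3123, 0.1851]
tool_rot: [-3.141, -0.0, 1.177]
force: [-0.2, -0.4, -0.9]
grip_width: 0.0176
```

```bash
python3 -c "
from h import *
from workcell import cams
import pickle
go([.4992,-.3107,.185],1.178)
c=cams.get_calibration('wrist'); im=cams.grab_frame('wrist'); cv2.imwrite('pics/w6.png',im);pickle.dump(c,open('w6.pkl','wb'))
go([.4992,-.3107,.185],1.178)
s=cams.grab_frame('side'); cv2.imwrite('pics/s6.png',s)
crop(s,'pics/c10.png',190,90,270,190,6)
crop(im,'pics/c11.png',240,200,380,320,5)
"
```

```text
pos [ 0.4999 -0.3123  0.1851] rot [-3.1412e+00 -2.0000e-04  1.1768e+00] t 6.88
delta [ 0.008 -0.008  0.001] rot [-0.    -0.    -0.002] rows>= 0.0
pos [ 0.5    -0.3124  0.1854] rot [ 3.1415e+00 -1.0000e-04  1.1768e+00] t 6.92
delta [ 0.008 -0.009  0.003] rot [ 0.    -0.    -0.002] rows>= 0.0
```

View pics/c10.png

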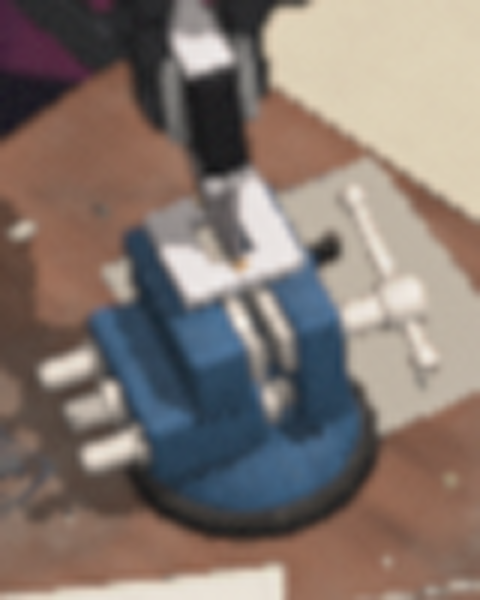

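View pics/c11.png

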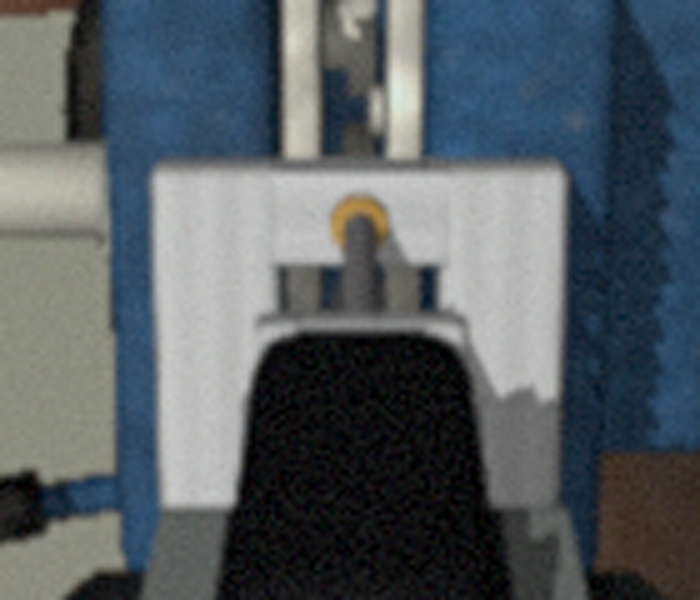

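Emit:
{"method": "arm_command", "body": {
  "deltas": [
    [-1,0.003,-0.004,0,0,0,0],
    [-1,0.003,-0.004,0.03,0,0,0],
    [-1,0.003,-0.004,0.07,0,0,0],
    [-1,0.003,-0.004,0.1,0,0,0],
    [-1,0.003,-0.004,0.12,0,0,0],
    [-1,0.003,-0.004,0.13,0,0,0],
    [-1,0.003,-0.004,0.13,0,0,0]
  ]
}}

```text
clock: 7.85
position: [0.4995, -0.3117, 0.1658]
tool_rot: [-3.142, -0.0, 1.177]
force: [0.3, -0.8, -0.4]
grip_width: 0.0174
```

```bash
cat > chk.py <<'E'
from h import *
from workcell import cams,telemetry
import sys,pickle
n=sys.argv[1]
def st():
    s=telemetry.observe(); return s
F=[];P=[]
def rec():
    s=st();F.append(s['force']);P.append(s['position'])
rec()
c=cams.get_calibration('wrist'); im=cams.grab_frame('wrist'); rec()
s=cams.grab_frame('side'); rec()
for i in range(int(sys.argv[2]) if len(sys.argv)>2 else 2): cams.grab_frame('top'); rec()
F=np.array(F);P=np.array(P)
ax=np.array([np.cos(np.radians(-22.5)),np.sin(np.radians(-22.5)),0]);ay=np.array([-ax[1],ax[0],0])
print("pos",P.mean(0).round(4),"rot",st()['tool_rot'].round(4),"t",st()['clock'])
print("F vice x,y,z:",np.c_[F@ax,F@ay,F[:,2]].round(1).tolist(),"mean",np.array([F@ax,F@ay,F[:,2]]).mean(1).round(2))
cv2.imwrite(f'pics/w{n}.png',im);cv2.imwrite(f'pics/s{n}.png',s)
a=cv2.resize(im[200:320,240:380],None,fx=3.3,fy=3.3,interpolation=cv2.INTER_CUBIC)
b=cv2.resize(s[90:190,190:270],None,fx=3.96,fy=3.96,interpolation=cv2.INTER_CUBIC)
cv2.imwrite(f'pics/m{n}.png',np.hstack([a,b[:a.shape[0]]]))
E
python3 chk.py 7
```

```text
pos [ 0.4995 -0.3118  0.1659] rot [3.1415 0.     1.1767] t 8.05
F vice x,y,z: [[0.5, -0.6, -0.4], [-0.1, -0.8, 0.8], [-0.6, -0.1, 0.7], [0.7, -0.7, 0.8], [-0.6, 0.5, 1.3]] mean [-0.02 -0.34  0.66]
```

View pics/m7.png

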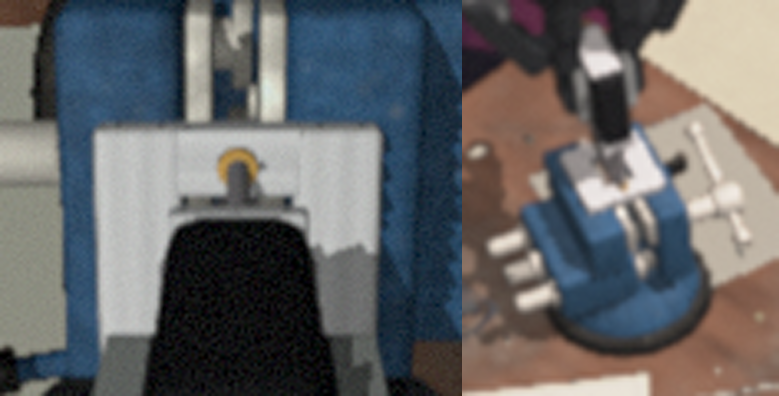

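Emit:
{"method": "arm_command", "body": {
  "deltas": [
    [-1,0,-0.0015,0.01,0,0,0],
    [-1,0,-0.0015,0.02,0,0,0],
    [-1,0,-0.0015,0.03,0,0,0],
    [-1,0,-0.0015,0.04,0,0,0],
    [-1,0,-0.0015,0.046,0,0,0],
    [-1,0,-0.0015,0.046,0,0,0]
  ]
}}

```text
clock: 8.8
position: [0.4993, -0.3116, 0.1588]
tool_rot: [-3.141, -0.0, 1.177]
force: [1.6, -0.6, 0.7]
grip_width: 0.0173
```

```bash
python3 chk.py 8 4
```

```text
pos [ 0.4993 -0.3117  0.1589] rot [-3.1416 -0.      1.1767] t 9.1
F vice x,y,z: [[1.7, 0.1, 0.7], [1.7, -0.1, 0.8], [1.7, -0.2, 1.2], [1.0, -0.1, -0.1], [0.9, 0.5, 1.4], [0.5, 0.2, 1.3], [-0.0, 0.8, 0.9]] mean [1.06 0.17 0.9 ]
```

View pics/m8.png

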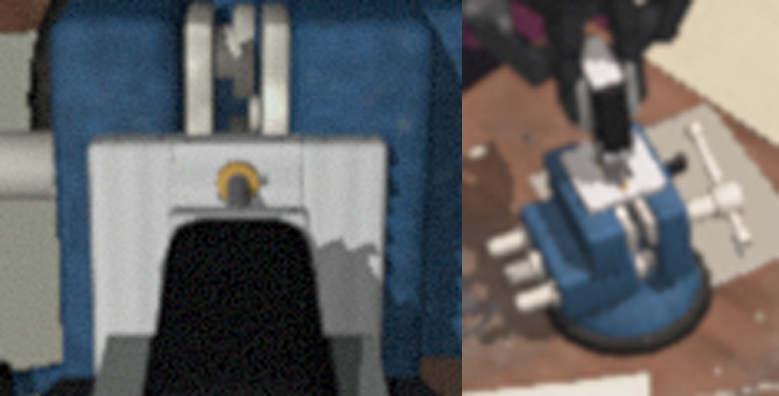

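Emit:
{"method": "arm_command", "body": {
  "deltas": [
    [-1,0,0,0.004,0,0,0],
    [-1,0,0,0.008,0,0,0],
    [-1,0,0,0.012,0,0,0],
    [-1,0,0,0.012,0,0,0],
    [-1,0,0,0.012,0,0,0],
    [-1,0,0,0.012,0,0,0]
  ]
}}

```text
clock: 9.85
position: [0.4993, -0.3117, 0.1571]
tool_rot: [-3.142, -0.0, 1.177]
force: [0.7, 0.2, 0.2]
grip_width: 0.0177
```

```bash
python3 chk.py 9 6
```

```text
pos [ 0.4993 -0.3117  0.1571] rot [-3.1415 -0.      1.1767] t 10.25
F vice x,y,z: [[0.5, 0.4, 0.2], [0.3, 0.8, 0.8], [0.5, 0.6, 1.9], [-0.2, 0.6, 1.9], [0.6, 0.7, 0.4], [0.2, 1.0, 1.5], [0.0, 1.1, 1.8], [0.6, -0.0, 0.1], [1.3, -0.5, 1.4]] mean [0.43 0.5  1.1 ]
```

Emit:
{"method": "arm_command", "body": {
  "deltas": [
    [-1,0,0,0.003,0,0,0],
    [-1,0,0,0.007,0,0,0],
    [-1,0,0,0.007,0,0,0],
    [-1,0,0,0.007,0,0,0],
    [-1,0,0,0.007,0,0,0]
  ]
}}

```text
clock: 10.88
position: [0.4993, -0.3117, 0.156]
tool_rot: [-3.142, -0.0, 1.177]
force: [0.9, -0.4, 1.5]
grip_width: 0.0176
```

```bash
python3 chk.py 10 6
```

```text
pos [ 0.4993 -0.3117  0.156 ] rot [-3.1416  0.      1.1767] t 11.275
F vice x,y,z: [[1.0, 0.0, 1.5], [0.4, -0.3, 0.3], [0.6, 0.0, 0.8], [1.8, 0.9, 1.1], [-0.2, 0.8, 1.1], [0.5, -0.1, 1.5], [-0.6, 1.1, 1.5], [0.3, 0.2, 1.7], [-0.1, 0.1, 1.2]] mean [0.41 0.3  1.17]
```

Emit:
{"method": "arm_command", "body": {
  "deltas": [
    [-1,0,0,0.003,0,0,0],
    [-1,0,0,0.007,0,0,0],
    [-1,0,0,0.007,0,0,0],
    [-1,0,0,0.007,0,0,0],
    [-1,0,0,0.007,0,0,0]
  ]
}}

```text
clock: 11.9
position: [0.4992, -0.3117, 0.155]
tool_rot: [-3.142, 0.0, 1.177]
force: [0.4, 0.3, 2.2]
grip_width: 0.0174
```

```bash
python3 chk.py 11 6
```

```text
pos [ 0.4992 -0.3117  0.155 ] rot [-3.1415 -0.      1.1766] t 12.3
F vice x,y,z: [[0.2, 0.5, 2.2], [0.2, -0.1, 2.2], [-0.8, -0.5, 1.2], [-1.4, 0.7, 1.2], [-0.6, -0.0, 0.9], [-0.9, 0.1, 2.8], [-0.4, -0.2, 0.7], [-1.4, -0.4, 1.7], [-0.5, 0.2, 1.4]] mean [-0.62  0.01  1.6 ]
```

Emit:
{"method": "arm_command", "body": {
  "deltas": [
    [-1,0,0,0.002,0,0,0],
    [-1,0,0,0.004,0,0,0],
    [-1,0,0,0.004,0,0,0],
    [-1,0,0,0.004,0,0,0]
  ]
}}

```text
clock: 12.8
position: [0.4993, -0.3117, 0.1544]
tool_rot: [-3.141, 0.0, 1.177]
force: [-1.6, 1.0, 3.6]
grip_width: 0.0178
```

```bash
python3 chk.py 12 6
```

```text
pos [ 0.4993 -0.3117  0.1544] rot [-3.1415 -0.      1.1767] t 13.2
F vice x,y,z: [[-1.9, 0.3, 3.6], [-2.1, 0.7, 4.2], [-2.6, 1.1, 4.0], [-2.1, 0.5, 4.2], [-2.1, 0.3, 4.0], [-1.7, -0.3, 3.2], [-1.8, 0.2, 3.1], [-3.0, -0.5, 3.4], [-2.6, 1.2, 3.7]] mean [-2.23  0.38  3.7 ]
```

Emit:
{"method": "arm_command", "body": {
  "deltas": [
    [-1,0,0,0.002,0,0,0],
    [-1,0,0,0.004,0,0,0],
    [-1,0,0,0.004,0,0,0],
    [-1,0,0,0.004,0,0,0]
  ]
}}

```text
clock: 13.7
position: [0.4992, -0.3117, 0.1538]
tool_rot: [-3.141, 0.0, 1.177]
force: [-1.8, 2.5, 5.0]
grip_width: 0.0179
```

```bash
python3 chk.py 13 6
```

```text
pos [ 0.4992 -0.3117  0.1538] rot [-3.1415  0.      1.1766] t 14.1
F vice x,y,z: [[-2.6, 1.6, 5.0], [-3.0, 0.4, 5.5], [-2.4, 0.1, 4.9], [-2.3, 1.4, 4.7], [-2.6, 1.0, 5.4], [-3.1, 0.3, 4.8], [-2.4, 0.5, 5.2], [-3.3, 1.3, 5.1], [-2.4, 0.0, 4.9]] mean [-2.67  0.72  5.05]
```

Emit:
{"method": "arm_command", "body": {
  "deltas": [
    [-1,0,-0.001,0,0,0,0],
    [-1,0,-0.001,0,0,0,0],
    [-1,0,-0.001,0,0,0,0]
  ]
}}

```text
clock: 14.48
position: [0.4992, -0.3116, 0.1538]
tool_rot: [3.142, -0.0, 1.177]
force: [-2.0, 1.5, 4.4]
grip_width: 0.0181
```

```bash
python3 chk.py 14 6
```

```text
pos [ 0.4992 -0.3116  0.1538] rot [ 3.1415 -0.      1.1767] t 14.875
F vice x,y,z: [[-2.5, 0.6, 4.4], [-1.7, 0.1, 4.1], [-1.9, 0.0, 4.7], [-0.5, 0.2, 4.2], [-1.6, -0.1, 4.5], [-1.6, 0.0, 4.9], [-1.7, 0.4, 5.1], [-1.5, -0.2, 4.6], [-0.7, 0.1, 4.0]] mean [-1.52  0.13  4.51]
```

View pics/m14.png

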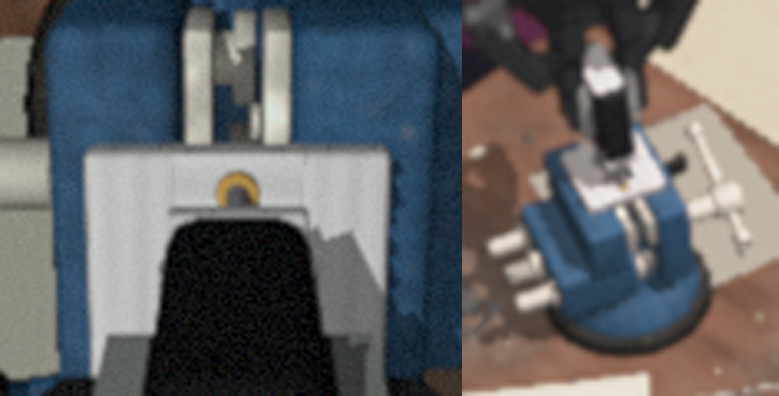

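Emit:
{"method": "arm_command", "body": {
  "deltas": [
    [-1,0,-0.001,0,0,0,0],
    [-1,0,-0.001,0.001,0,0,0],
    [-1,0,-0.001,0.002,0,0,0],
    [-1,0,-0.001,0.002,0,0,0]
  ]
}}

```text
clock: 15.38
position: [0.4991, -0.3116, 0.1536]
tool_rot: [3.141, 0.0, 1.177]
force: [-1.3, -0.3, 5.9]
grip_width: 0.0176
```

```bash
python3 chk.py 15 8
```

```text
pos [ 0.4991 -0.3116  0.1536] rot [ 3.1413 -0.      1.1767] t 15.875
F vice x,y,z: [[-1.1, -0.7, 5.9], [-0.4, 0.9, 5.6], [-0.4, 0.5, 5.2], [-1.3, -0.4, 5.8], [-0.8, -0.5, 5.3], [-1.0, -0.3, 5.8], [-1.2, -0.4, 6.3], [-1.4, -0.3, 5.4], [-1.4, -0.2, 5.5], [-0.8, -1.1, 5.6], [-1.0, -0.1, 5.4]] mean [-0.97 -0.24  5.62]
```

```bash
python3 -c "
from h import *
a=cv2.imread('pics/w15.png')[185:265,270:355]; b=cv2.imread('pics/w9.png')[185:265,270:355]
cv2.imwrite('pics/c16.png',np.hstack([cv2.resize(i,None,fx=4.6,fy=4.6,interpolation=cv2.INTER_CUBIC) for i in (b,a)]))
crop('pics/s15.png','pics/c17.png',205,90,255,155,8)"
```

```text
(no output)
```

View pics/c16.png

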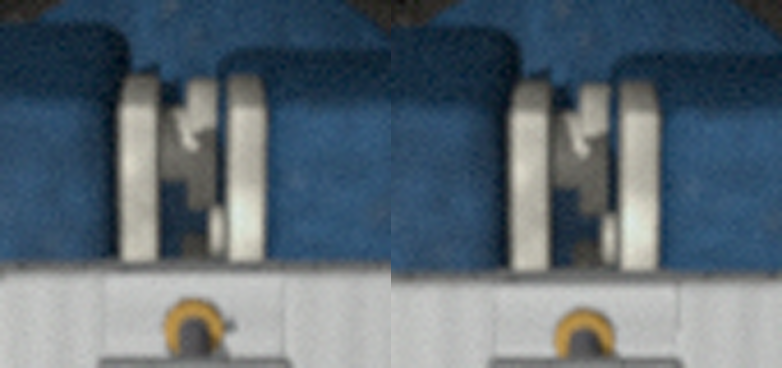

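View pics/c17.png

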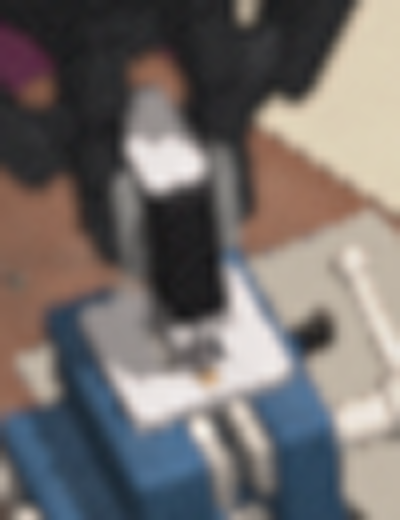

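```bash
python3 -c "
from workcell import job,telemetry
s=telemetry.observe(); print(s['clock'],s['position'],s['force'],s['grip_width'])
print(job.job_done())"
```

```text
15.875 [ 0.49912798 -0.31160138  0.15362903] [-0.96818403  0.28516862  5.42041142] 0.01756658117413144
the job is handed in; nothing more can be done
None
```

I gripped the black-handled taper gauge, stood its foot on the jaws of the larger blue vice (measured jaw width about 73–74 mm) and slid the blade down until both jaw faces dragged on it. I handed the job in at 15.9 s with the gauge still gripped and upright in the gap.

**Reading:** the wrist pictures put the opening at about 7.4 mm. The blade first dragged within about 0.5 mm of the height that opening predicts.

**Last checks:**
- **Force:** the upward force was about 5.6 N, of which roughly 4.3 N is blade drag after allowing for the spring and the gauge's weight. The net side force was about 1 N towards the sliding jaw.
- **Jaw contact:** I had no direct reading of the force on the sliding jaw. From these figures I estimate 2.5–9 N depending on friction, which is below the 12 N that moves the jaw.
- **Jaw position:** the gap looked unchanged in the wrist pictures before and after the blade became snug (67 and 68 px).
- **Gauge:** the foot looked flat on both jaws, and tool tilt was under 0.001 rad.
- **Bystanders:** I saw no contact with anything else on the bench, but I took no final measurement of the loose objects.

**Disagreement:** the first position estimate and the wrist view differed by up to about 1 mm across the gap. I followed the wrist view and then balanced the side force.

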